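# Stack a grinding-wheel hub and its clamp cap on the centring stand

## Robot

A 6-joint arm with a two-finger parallel gripper is mounted at the origin on the work surface. World frame = base frame: x ahead of the robot, y to its left, z up, the work surface at z = 0. Lengths are in m, angles in rad, forces in N, time in s.
With the tool pointing down it reaches from about 0.3 to 0.775 m from the base axis. Payload 14.6 kg.
Tool frame: the origin (TCP) lies on the mounting face of the last link; the fingertips stand 199 mm ahead of it and the grasp point (between the pads) lies 180 mm ahead of it; z points along the fingers, y is the direction in which the jaws open and shut (so a half turn about z gives the same grasp; the last joint's range is limited). The gripper opens to 94 mm and grips with 3 to 60 N. Pads are 16 mm wide; open, the fingers measure 119 mm over their backs; the gripper's body (75 mm by 177 mm) begins 78 mm behind the grasp point.
Start: joints at [-1.255, 0.3, 1.521, -0, 1.321, -0.067], TCP at [0.205, -0.51, 0.405] pointing down, gripper open.
Joint ranges: [-3.03, 3.03], [-0.79, 2.21], [0.23, 2.52], [-1.04, 4.18], [0, 3.07], [-2.55, 2.55]. Speed limits (rad/s): [2.22, 2.22, 2.57, 3.14, 3.14, 3.14].

## Interface

Orientations are given as [roll, pitch, yaw] about the fixed x, y, z axes, in that order (R = Rz(yaw) Ry(pitch) Rx(roll)).
In Python, from station import sensors, vision, job gives the robot as it stands. The module is installed in compiled form; this text tells all that it offers.
- The arm moves only by the tool arm_command, never from a script. Its argument "plan" is one flat list of numbers, 5 for each row, row after row: the closure, from -1 (fully open) to 1 (shut), so that 0 is half open, then the shift along the world's x, y, z scaled (see below), then the turn about the world's z scaled (see below). A call has 1 to 20 rows; each row is the pose to reach, as a shift and turn from the pose commanded when the call began; what a row does not reach only later rows make up. The controller multiplies each number of a shift by 400 mm and each number of a turn by 120 degrees. A row lasts 1/10 s, in which the tool goes at most 50 mm and 8.59 degrees, less where a joint would pass 70% of its speed; a pose out of reach is approached as far as the arm can. A call with a number of a shift or a turn outside -1 to 1 is refused whole. A call with a gripper value outside its range is refused whole. The fingers move at their own pace and stop on an object; "newtons" is the grip in N (left out, the last holds). Time passes only in rows, so rows that repeat a pose let the fingers close. It gives the time, the measured TCP pose, the force and the opening at its end, in the units of the state.
- sensors.get_obs(): the state, without advancing time (a new reading comes with each control period).
- vision.camera(name): name is "scene" or "top" or "wrist"; returns the picture (480x640x3 uint8, blue, green, red); there is no depth.
- vision.camera_params(name): a dict with "intrinsics" (3x3 intrinsics, pixels), "rvec" (rotation vector, rad) and "tvec" (3), from world to camera coordinates, as OpenCV has them. Camera axes: x right, y down, z forward; pixel columns grow to the right and rows downward; lengths in m; the calibration is good to about 2 mm. A picture is of the moment at which its call begins: read the wrist's pose just before it. camera_params takes no time and is no camera call; for the wrist camera it gives the pose at the moment of the call.
- job.hand_in(): hands the job in, once; it reports no verdict.
Trained networks look in the newest picture that a camera, given by its name, has taken for a name from the list of things; names that differ only in an ending like _2 or _b are one class to them, and where a whole thing is asked for, a point or a joint stands for the part that bears it (a point fixed in the world has none). Each returns a list of dicts, best first, with "confidence" (0 to 1); they miss things now and then, are a little off and sometimes report something else, mostly with a low value. They report only what shows in the picture. A call takes as long as a camera call. They do not tell look-alikes from the thing itself.
- vision.search_frame(name, camera): "at" ([row, column] in pixels, amid what is visible of it).
- vision.silhouettes(name, camera): "mask" (480x640 bool, what is visible of it) and "at" ([row, column] in pixels, amid what is visible of it).
- vision.pinpoint(name, camera): "at" ([row, column] in pixels: a listed point, or the origin of a listed thing).
The state is a dict: "time_s": time; "qpos": joint angles; "joint_vel": joint speeds; "tau": joint torques, N m; "ee_pos": TCP position; "eef_rot": TCP orientation; "force": force on the tool from outside, world axes, zero at the start; "moment": the same for the moment, N m; "grip_width": finger opening in m.
Only numpy, scipy, OpenCV 4.12 (cv2) and the standard library are available. Lean on these libraries where they do the work, as an engineer would, in place of code of your own. Each camera call takes 0.05 s, during which the arm holds its last target.

## Task

In the stone workshop, put the wide-flanged wheel hub on the assembly stand: lower it flange down over the tapered spigot until the flange rests flush on the stand's seat. Then lower the clamp cap, flange down, over the same spigot until it rests flush on top of the hub. Set both down gently rather than dropping them, and leave the spare hub with the narrow flange standing where it is.

Things in the scene. Friction and masses are not known exactly. Their poses are not given: they have to be found in the camera images.
- stand_seat (a point): Centre of the stand's flat seat face, which is 24 mm above the bench. The stand is fixed: a round green foot 130 mm across and 18 mm high, on it a round steel seat 104 mm across and 6 mm thick, and in its middle a steel centring spigot that rises 72 mm above the seat: 34 mm diameter over its lowest 12 mm, then tapering evenly to 9 mm diameter at the tip. z points up.
- hub: The wheel hub to be seated (0.3 kg, loose, plain steel, round): flange 96 mm across and 10 mm thick at the bottom, with six small dark bolt dots on it, and a neck of 50 mm outer diameter above it, 46 mm high overall. A 38 mm bore runs right through. Origin at the centre of the flange's underside, z up along the bore. It starts on the bench flange down; grip it by the neck.
- cap: The clamp cap (0.2 kg, loose, plain steel, round): flange 70 mm across and 8 mm thick at the bottom, and a boss of 44 mm outer diameter above it, 48 mm high overall, closed on top. A blind socket of 32 mm diameter opens in the underside, 40 mm deep. Origin at the centre of the flange's underside, z up. It starts on the bench flange down; grip it by the boss. On the seated hub its underside lies 46 mm above the stand's seat.
- spare: The spare hub, to be left alone (0.24 kg, loose, plain steel): like the hub with the same 50 mm neck, 38 mm bore and 46 mm height, but its flange is only 66 mm across and has no bolt dots. Origin at the centre of the flange's underside, z up.
Mind the look-alikes: they are no part of the job. Leave any turquoise look-alike of the hub alone.

How it is judged:
By the outcome, as a careful person would: the job done as asked, in the order asked, and still so for the second after the job is handed in, with the robot touching nothing.
It also fails if it takes over 64 s, if anything falls off the work surface, if the arm or the gripper's body presses on something with over 40 N, if the wrist force passes 120 N, or if a joint passes its speed limit or range.

## Working session

There is one attempt and no reset: what is moved stays moved. The work goes in short steps, Python scripts to look and compute and a tool call to move; the robot and the scene stay as the last step left them, time stands still between calls to the robot, and variables do not carry over. Pictures are saved under pics/ and viewed, and the job is handed in when it is done.

Besides the shell and the picture viewer there is one more tool, called after "Emit:" in YAML: its name, and indented under it one key for each argument. arm_command: Moves the arm, as the interface text tells. Its arguments: {"type":"object","properties":{"plan":{"type":"array"},"newtons":{"type":"number"}},"required":["plan"]}

```bash
mkdir -p pics
python3 - <<'E'
from station import sensors, vision
import cv2,numpy as np
print(sensors.get_obs())
for c in ["scene","top"]:
    im=vision.camera(c); cv2.imwrite(f"pics/{c}0.png",im)
    p=vision.camera_params(c); print(c,p)
    for n in ["stand_seat","hub","cap","spare"]:
        print(c,n,[(np.round(d["at"],1).tolist(),round(d["confidence"],2)) for d in vision.pinpoint(n,c)])
E
```

```text
{'time_s': 0.0, 'qpos': array([-1.25460177e+00,  3.00485232e-01,  1.52158682e+00,  1.75641311e-05,
        1.32068820e+00, -6.66157701e-02]), 'joint_vel': array([-1.23001127e-03,  1.03766308e-03, -2.07719332e-03,  6.96252316e-05,
       -1.27408302e-05,  1.06399737e-03]), 'tau': array([-3.46996538e-03, -5.31818676e+01, -3.52742100e+01,  7.07068574e-02,
        2.44100334e-02, -9.81397943e-05]), 'ee_pos': array([ 0.20542173, -0.51016506,  0.40407601]), 'eef_rot': array([-3.14042878e+00, -9.46975627e-05,  3.82805910e-01]), 'force': array([ 0.241963  , -0.33165929,  0.72935392]), 'moment': array([-0.01944711,  0.02086854, -0.05738222]), 'grip_width': 0.09389825966918468}
scene {'intrinsics': array([[509.27419082,   0.        , 320.89511366],
       [  0.        , 509.27419082, 234.3086713 ],
       [  0.        ,   0.        ,   1.        ]]), 'rvec': array([ 1.90846221,  1.58451556, -0.63463897]), 'tvec': array([-0.06982928, -0.35810278,  1.24697748])}
scene stand_seat [([249.9, 309.1], 0.82)]
scene hub [([263.0, 504.0], 0.82), ([278.0, 425.8], 0.61)]
scene cap [([204.1, 444.1], 0.65)]
scene spare [([249.8, 180.4], 0.7)]
top {'intrinsics': array([[493.81884052,   0.        , 322.49278473],
       [  0.        , 493.81884052, 243.79096315],
       [  0.        ,   0.        ,   1.        ]]), 'rvec': array([ 2.16138442, -2.16245069,  0.14302291]), 'tvec': array([-0.01732634,  0.53097449,  0.95024024])}
top stand_seat [([233.2, 341.5], 0.65)]
top hub [([199.4, 249.1], 0.92), ([202.7, 182.7], 0.73)]
top cap [([278.3, 210.7], 0.95)]
top spare [([263.5, 442.1], 0.93)]
```

View pics/scene0.png

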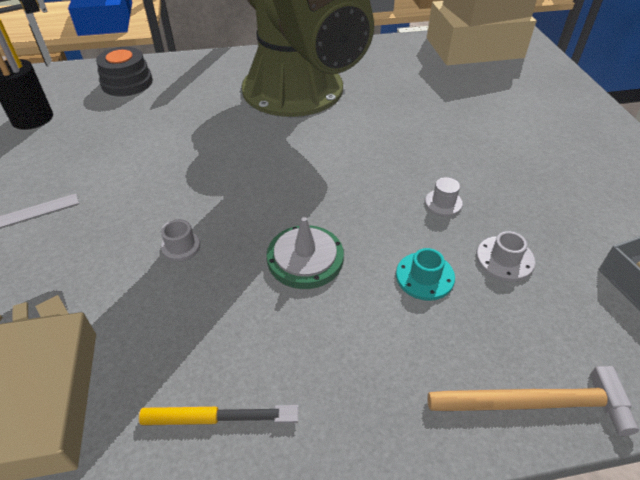

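View pics/top0.png

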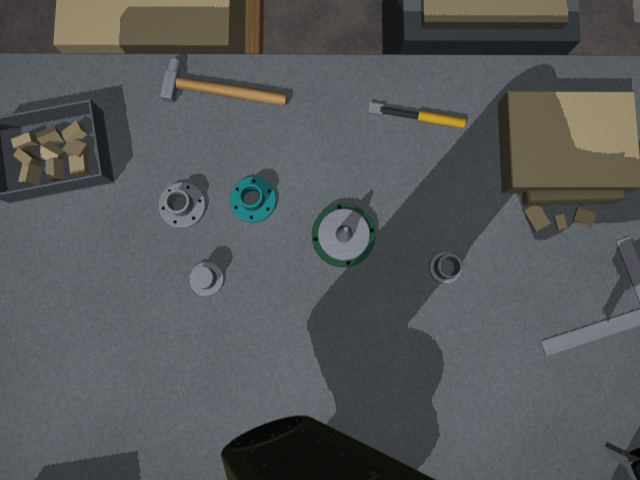

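The steel hub is at about (204,182) in the top view and (258,506) in the scene view. The turquoise look-alike is at (199,253), the cap at (278,207), the stand at (235,344) and the spare at (267,446). Next I'll work out their positions.

```bash
cat > h.py <<'E'
import cv2,numpy as np
from station import sensors, vision
def P(c):
    p=vision.camera_params(c); R=cv2.Rodrigues(p["rvec"])[0]; return p["intrinsics"],R,np.array(p["tvec"]).ravel()
def ray(c,at,z,K=None):
    K,R,t=K or P(c); d=R.T@np.linalg.inv(K)@np.array([at[1],at[0],1.]); o=-R.T@t
    return o+d*(z-o[2])/d[2]
def proj(c,X,K=None):
    K,R,t=K or P(c); q=(R@np.atleast_2d(X).T).T+t; q=q@K.T; return (q[:,:2]/q[:,2:])[:,::-1]
E
python3 - <<'E'
from h import *
A={"stand":(.024,[233.2,341.5],[249.9,309.1]),"hub":(0,[202.7,182.7],[263,504]),"teal":(0,[199.4,249.1],[278,425.8]),"cap":(0,[278.3,210.7],[204.1,444.1]),"spare":(0,[263.5,442.1],[249.8,180.4])}
for n,(z,a,b) in A.items(): print(n,ray("top",a,z).round(4),ray("scene",b,z).round(4))
# silhouettes: fit by hull of projected model
from scipy.optimize import minimize
M={"hub":[(48,0),(48,10),(25,10),(25,46)],"cap":[(35,0),(35,8),(22,8),(22,48)],"spare":[(33,0),(33,10),(25,10),(25,46)]}
th=np.linspace(0,2*np.pi,60)
def sil(n,c,x,y,K):
    m=np.zeros((1920,2560),np.uint8)
    L=M[n]
    for i in range(0,len(L),2):
        pts=np.concatenate([np.c_[x+r/1e3*np.cos(th),y+r/1e3*np.sin(th),0*th+z/1e3] for r,z in L[i:i+2]])
        q=proj(c,pts,K)[:,::-1]*4+1.5
        cv2.fillConvexPoly(m,cv2.convexHull(q.astype(np.float32)).round().astype(np.int32),1)
    return cv2.resize(m.astype(np.float32),(640,480),interpolation=cv2.INTER_AREA)
for c in ["top","scene"]:
    vision.camera(c); K=P(c)
    for n in M:
        for d in vision.silhouettes(n,c):
            mk=d["mask"].astype(np.float32); g=ray(c,d["at"],.02)
            f=lambda p:np.abs(sil(n,c,p[0]/100,p[1]/100,K)-mk).sum()
            r=minimize(f,g[:2]*100,method="Nelder-Mead",options=dict(initial_simplex=g[:2]*100+np.array([[0,0],[1,0],[0,1]])))
            print(c,n,round(d["confidence"],2),np.round(d["at"]),(r.x/100).round(4),round(r.fun),mk.sum())
    for d in vision.silhouettes("stand_seat",c):
        ys,xs=np.nonzero(d["mask"]); print(c,"stand",d["confidence"],d["at"],len(ys),ys.min(),ys.max(),xs.min(),xs.max())
E
```

```text
stand [ 0.5536 -0.056   0.024 ] [ 0.5538 -0.0527  0.024 ]
hub [0.6209 0.272  0.    ] [0.6221 0.2687 0.    ]
teal [0.628  0.1346 0.    ] [0.6288 0.1285 0.    ]
cap [0.4642 0.2098 0.    ] [0.4649 0.2201 0.    ]
spare [ 0.4943 -0.2633  0.    ] [ 0.4915 -0.2678  0.    ]
top hub 0.97 [200. 256.] [0.6284 0.1272] 189 1559.0
top hub 0.57 [204. 185.] [0.6165 0.2725] 187 1644.0
top cap 0.59 [278. 206.] [0.4655 0.2181] 55 930.0
top spare 0.92 [267. 440.] [ 0.4867 -0.2674] 167 764.0
top stand 0.6 [236.1, 345.7] 3172 204 266 312 375
scene hub 0.65 [279. 424.] [0.6267 0.1259] 104 2390.0
scene hub 0.61 [258. 506.] [0.6158 0.2718] 71 2305.0
scene cap 0.64 [199. 442.] [0.4629 0.2178] 100 1058.0
scene spare 0.84 [242. 176.] [ 0.4855 -0.2674] 98 1277.0
scene stand 0.61 [254.0, 307.4] 4058 217 288 266 342
scene stand 0.48 [200.6, 444.2] 1101 177 216 425 461
```

Run:
```python
from h import *
from scipy.optimize import minimize
th=np.linspace(0,2*np.pi,60)
L=[(65,0),(65,18),(52,18),(52,24),(17,24),(17,36),(17,36),(4.5,96)]
for c in ["top","scene"]:
    im=vision.camera(c);K=P(c)
    d=vision.silhouettes("stand_seat",c)[0]
    # green edge alone
    b=im.astype(int); g=((b[...,1]>b[...,2]+15)&(b[...,1]>b[...,0]+10)).astype(np.uint8)
    print(c,"green",g.sum())
    n,lab,st,ce=cv2.connectedComponentsWithStats(g)
    for i in range(1,n):
        if st[i,4]>40: print(st[i])
    def sil(p):
        m=np.zeros((1920,2560),np.uint8)
        for i in range(0,8,2):
            pts=np.concatenate([np.c_[p[0]/100+r/1e3*np.cos(th),p[1]/100+r/1e3*np.sin(th),0*th+z/1e3] for r,z in L[i:i+2]])
            q=proj(c,pts,K)[:,::-1]*4+1.5
            cv2.fillConvexPoly(m,cv2.convexHull(q.astype(np.float32)).round().astype(np.int32),1)
        return cv2.resize(m.astype(np.float32),(640,480),interpolation=cv2.INTER_AREA)
    x0=np.array([55.3,-5.4])
    mk=d["mask"].astype(np.float32)
    f=lambda p:np.abs(sil(p)-mk).sum()
    r=minimize(f,x0,method="Nelder-Mead",options=dict(initial_simplex=x0+np.array([[0,0],[1,0],[0,1]])))
    print(r.x/100,r.fun,mk.sum())
    # green hull
    ys,xs=np.nonzero(g); s=proj(c,[.553,-.054,.02],K)[0]
    k=np.hypot(ys-s[0],xs-s[1])<50
    hull=cv2.convexHull(np.c_[xs[k],ys[k]].astype(np.float32)); e=cv2.fitEllipse(hull); print(e, ray(c,e[0][::-1],.018,K))
```

```text
top green 886
[312 204  63  63 886]
[ 0.55135783 -0.05955905] 72.75 3218.0
((343.08245849609375, 234.76365661621094), (62.63723373413086, 62.984683990478516), 54.30603790283203) [ 0.55123949 -0.05946498  0.018     ]
scene green 1322
[ 266  225   78   64 1315]
[ 0.55130053 -0.05990475] 158.375 3999.0
((304.7635803222656, 256.344482421875), (63.61593246459961, 77.50456237792969), 87.00470733642578) [ 0.56132927 -0.06135706  0.018     ]
```

Emit:
arm_command:
  plan: [-1,0.5,1,0,0,-1,0.5,1,0,0,-1,0.5,1,0,0,-1,0.5,1,0,0,-1,0.5,1,0,0,-1,0.5,1,0,0,-1,0.5,1,0,0,-1,0.5,1,0,0,-1,0.5,1,0,0,-1,0.5,1,0,0]

```text
time_s: 2.2
ee_pos: [0.4068, -0.1062, 0.4048]
eef_rot: [-3.141, -0.001, 0.389]
force: [-0.5, -0.4, 0.6]
grip_width: 0.0942
```

Run:
```python
from h import *
im=vision.camera("wrist"); cv2.imwrite("pics/w1.png",im)
p=vision.camera_params("wrist");K=P("wrist");print(p["intrinsics"][0,0],-K[1].T@K[2],K[1][2],sensors.get_obs()["ee_pos"])
print(proj("wrist",[.5513,-.0597,.096]))
```

```text
423.86934746714064 [ 0.48161037 -0.07832993  0.38376065] [-0.25965664 -0.10594029 -0.95987243] [ 0.40607598 -0.10814316  0.40470479]
[[-15.93630018 335.06053164]]
```

View pics/w1.png

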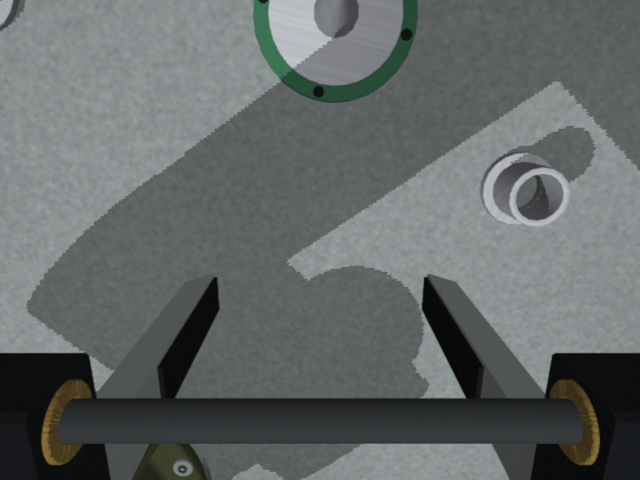

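Emit:
arm_command:
  plan: [-1,0.53,0.955,0,0,-1,0.53,0.955,0,0,-1,0.53,0.955,0,0,-1,0.53,0.955,0,0,-1,0.53,0.955,0,0,-1,0.53,0.955,0,0,-1,0.53,0.955,0,0,-1,0.53,0.955,0,0,-1,0.53,0.955,0,0,-1,0.53,0.955,0,0,-1,0.53,0.955,0,0]

```text
time_s: 3.35
ee_pos: [0.618, 0.2707, 0.4038]
eef_rot: [3.141, 0.001, 0.382]
force: [-0.1, -0.5, 0.5]
grip_width: 0.0937
```

The wrist view shows the stand at top centre, with the spigot near (10,336), and the spare at (190,525). Now I'll look at the hub.

```bash
cat >> h.py <<'E'
th=np.linspace(0,2*np.pi,72)
def ring(x,y,r,z): return np.c_[x+r*np.cos(th),y+r*np.sin(th),0*th+z]
def overlay(im,c,rings,fn):
    K=P(c); im=im.copy()
    for x,y,r,z in rings:
        cv2.polylines(im,[proj(c,ring(x,y,r,z),K)[:,::-1].round().astype(np.int32)],True,(0,0,255),1)
    cv2.imwrite(fn,im)
E
python3 - <<'E'
from h import *
im=vision.camera("wrist")
print(sensors.get_obs()["ee_pos"])
overlay(im,"wrist",[(.616,.272,.048,.01),(.616,.272,.025,.046)],"pics/w2.png")
print(proj("wrist",[.618,.2707,.034]))
E
```

```text
[0.61778642 0.27022492 0.4043583 ]
[[206.77945993 318.51760573]]
```

View pics/w2.png

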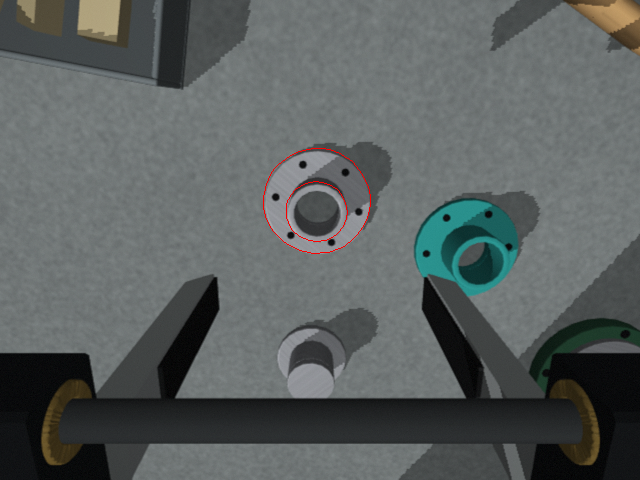

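The overlay fits the hub flange ring at (201,317) and the neck at (210,316), so I'll go down and grip.

Emit:
arm_command:
  plan: [-1,-0.005,0.005,-0.1,0,-1,-0.005,0.005,-0.2,0,-1,-0.005,0.005,-0.3,0,-1,-0.005,0.005,-0.38,0,-1,-0.005,0.005,-0.43,0,-1,-0.005,0.005,-0.47,0,-1,-0.005,0.005,-0.47,0,-1,-0.005,0.005,-0.47,0]
  newtons: 25

```text
time_s: 4.2
ee_pos: [0.6157, 0.2733, 0.2179]
eef_rot: [3.142, -0.001, 0.382]
force: [0.4, 0.4, 1.0]
grip_width: 0.0939
```

Emit:
arm_command:
  plan: [0.2,0,0,0,0,0.2,0,0,0,0,0.3,0,0,0,0,0.4,0,0,0,0,0.6,0,0,0,0,0.8,0,0,0,0,0.8,0,0,0,0,0.8,0,0,0,0,0.8,0,0,0,0,0.8,0,0,0,0]

```text
time_s: 5.2
ee_pos: [0.6154, 0.2738, 0.2167]
eef_rot: [3.142, -0.0, 0.383]
force: [0.2, -0.1, 1.4]
grip_width: 0.0499
```

Emit:
arm_command:
  plan: [1,0,0,0.03,0,1,0,0,0.1,0,1,0,0,0.2,0,1,0,0,0.3,0,1,0,0,0.36,0,1,0,0,0.36,0,1,0,0,0.36,0]
  newtons: 40

```text
time_s: 5.9
ee_pos: [0.6152, 0.2738, 0.3598]
eef_rot: [-3.141, 0.001, 0.383]
force: [-0.3, 0.8, -4.3]
grip_width: 0.05
```

Run:
```python
from h import *
im=vision.camera("wrist")
o=sensors.get_obs();e=o["ee_pos"];print(e,o["eef_rot"],o["force"],o["grip_width"])
x,y=e[:2]; zb=e[2]-.2165
overlay(im,"wrist",[(x,y,.048,zb+.01),(x,y,.025,zb+.046),(x,y,.019,zb+.046)],"pics/w3.png")
```

```text
[0.61522166 0.27377882 0.35871731] [-3.14150759e+00  2.75072636e-03  3.82822024e-01] [-0.55653496 -0.7584098  -3.00783759] 0.0499593182560952
```

View pics/w3.png

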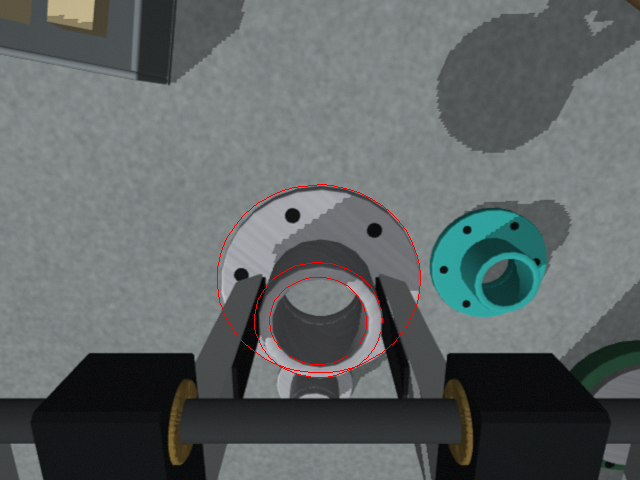

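The wrist view shows the hub gripped squarely, with its neck top at about (320,320), 3–5 px lower than the ring assumes. That is about 1 mm, probably toward the base. Next I'll move above the stand.

Emit:
arm_command:
  plan: [1,-0.02,-0.1,0,0,1,-0.04,-0.2,0,0,1,-0.06,-0.3,0,0,1,-0.08,-0.4,0,0,1,-0.1,-0.5,0,0,1,-0.12,-0.6,0,0,1,-0.14,-0.7,0,0,1,-0.15,-0.78,0,0,1,-0.16,-0.834,0,0,1,-0.16,-0.834,0,0,1,-0.16,-0.834,0,0,1,-0.16,-0.834,0,0]

```text
time_s: 7.15
ee_pos: [0.5515, -0.059, 0.3598]
eef_rot: [-3.141, 0.001, 0.384]
force: [0.3, -0.5, -2.3]
grip_width: 0.05
```

Run:
```python
from h import *
o=sensors.get_obs();e=o["ee_pos"];print(e,o["eef_rot"],o["force"],o["grip_width"])
x,y=e[:2]; zb=e[2]-.2165
sx,sy=.5513,-.0597
im=vision.camera("wrist")
overlay(im,"wrist",[(x,y,.048,zb+.01),(x,y,.025,zb+.046),(sx,sy,.0045,.096),(sx,sy,.065,.018),(sx,sy,.052,.024)],"pics/w4.png")
im=vision.camera("scene")
overlay(im,"scene",[(x,y,.048,zb),(x,y,.048,zb+.01),(x,y,.025,zb+.046),(sx,sy,.0045,.096),(sx,sy,.065,.018),(sx,sy,.052,.024)],"pics/s4.png")
im=vision.camera("top")
overlay(im,"top",[(x,y,.048,zb),(sx,sy,.065,.018),(sx,sy,.052,.024)],"pics/t4.png")
for n in("w4","s4","t4"):
    i=cv2.imread(f"pics/{n}.png"); 
    if n=="s4": i=cv2.resize(i[120:300,200:400],None,fx=3,fy=3)
    if n=="t4": i=cv2.resize(i[150:330,230:430],None,fx=3,fy=3)
    cv2.imwrite(f"pics/{n}c.png",i)
```

```text
[ 0.55153152 -0.0589593   0.35978019] [-3.14064449e+00  1.11450983e-03  3.83617255e-01] [ 0.32329634 -0.52456496 -2.34518533] 0.04995915469894788
```

View pics/w4c.png

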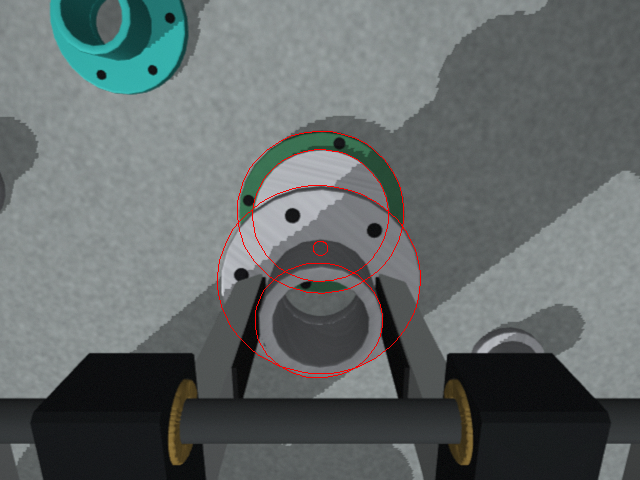

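View pics/s4c.png

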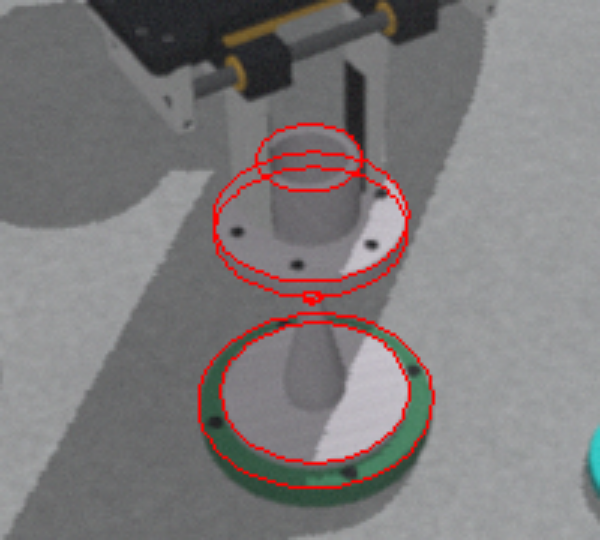

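View pics/t4c.png

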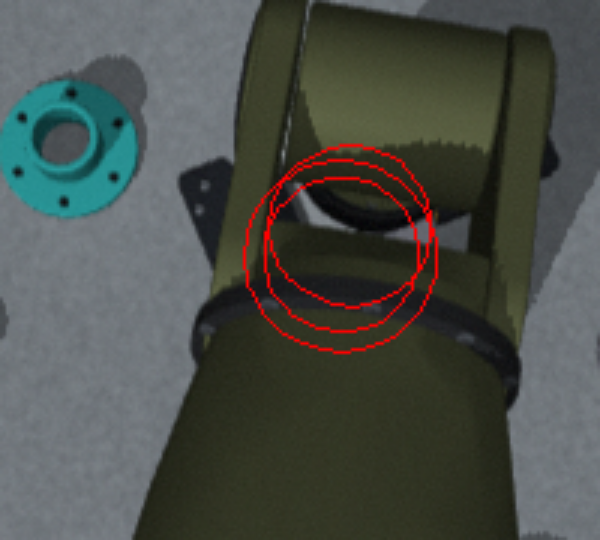

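The rings fit the stand in all views and the hub to within 1–2 mm. I'll lower in stages and watch the force.

Emit:
arm_command:
  plan: [1,0.001,-0.001,-0.05,0,1,0.001,-0.001,-0.1,0,1,0.001,-0.001,-0.15,0,1,0.001,-0.001,-0.19,0,1,0.001,-0.001,-0.22,0,1,0.001,-0.001,-0.235,0,1,0.001,-0.001,-0.235,0,1,0.001,-0.001,-0.235,0]

```text
time_s: 8.1
ee_pos: [0.552, -0.0601, 0.2673]
eef_rot: [3.141, -0.001, 0.383]
force: [-0.6, -0.7, -2.4]
grip_width: 0.05
```

Run:
```python
from h import *
o=sensors.get_obs();e=o["ee_pos"];print(e,o["eef_rot"],o["force"],o["moment"],o["grip_width"])
x,y=e[:2]; zb=e[2]-.2165
sx,sy=.5513,-.0597
im=vision.camera("wrist")
overlay(im,"wrist",[(x,y,.025,zb+.046),(sx,sy,.0045,.096)],"pics/w5.png")
im=vision.camera("scene"); cv2.imwrite("pics/s5.png",cv2.resize(im[120:300,200:400],None,fx=3,fy=3))
```

```text
[ 0.55202966 -0.06011105  0.26729512] [ 3.14112330e+00 -8.01230296e-04  3.82954000e-01] [-0.63417148 -0.70261155 -2.43365196] [ 0.04868039 -0.06490944 -0.00186623] 0.05004962758943715
```

View pics/w5.png

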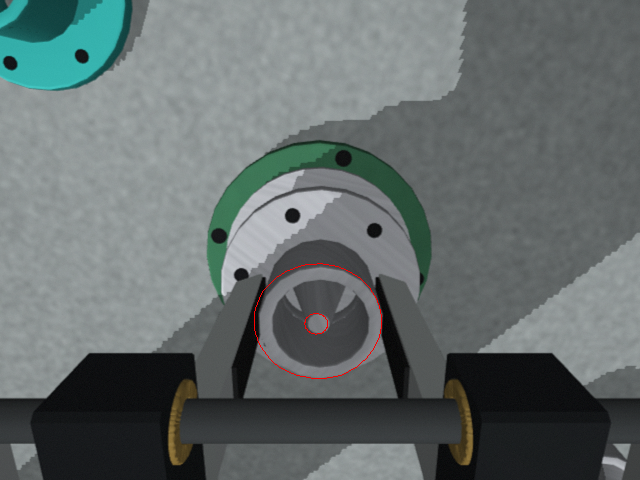

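View pics/s5.png

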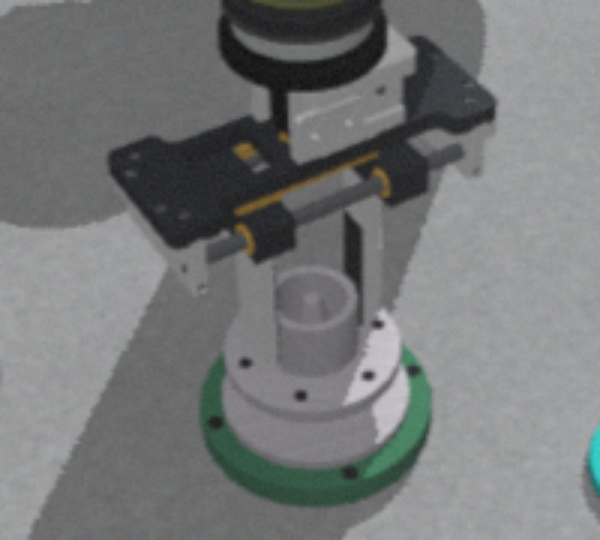

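Run:
```python
from h import *
im=vision.camera("wrist")
c=cv2.resize(im[255:385,250:390],None,fx=5,fy=5,interpolation=cv2.INTER_CUBIC); c=cv2.convertScaleAbs(c,alpha=1.6)
cv2.imwrite("pics/w6.png",c[:600])
```

```text
(no output)
```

View pics/w6.png

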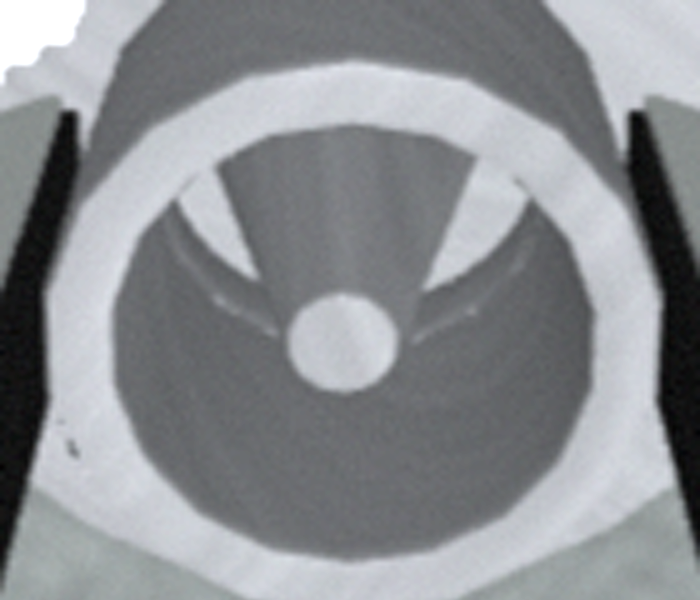

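The close-up shows the spigot tip at (342,343) inside the bore circle centred at (341,352), so the hub is only 0.7 mm off. I'll correct that and lower gently.

Emit:
arm_command:
  plan: [1,-0.001,0.0015,0,0,1,-0.001,0.0015,-0.015,0,1,-0.001,0.0015,-0.03,0,1,-0.001,0.0015,-0.04,0,1,-0.001,0.0015,-0.05,0,1,-0.001,0.0015,-0.055,0,1,-0.001,0.0015,-0.06,0,1,-0.001,0.0015,-0.06,0]

```text
time_s: 9.05
ee_pos: [0.5514, -0.0596, 0.2424]
eef_rot: [-3.141, 0.0, 0.383]
force: [0.1, 0.4, -2.2]
grip_width: 0.05
```

Run:
```python
from station import sensors
o=sensors.get_obs();print(o["ee_pos"],o["force"],o["moment"])
```

```text
[ 0.55140254 -0.05958333  0.24240627] [ 0.08599331  0.36945329 -2.22233754] [0.04801538 0.01510143 0.00081527]
```

Emit:
arm_command:
  plan: [1,0,0,-0.0015,0,1,0,0,-0.003,0,1,0,0,-0.004,0,1,0,0,-0.004,0,1,0,0,-0.004,0]

```text
time_s: 9.55
ee_pos: [0.5514, -0.0596, 0.2411]
eef_rot: [3.142, -0.0, 0.383]
force: [-0.8, -0.1, -3.7]
grip_width: 0.0494
```

Emit:
arm_command:
  plan: [1,0,0,-0.0013,0,1,0,0,-0.0025,0,1,0,0,-0.0025,0,1,0,0,-0.0025,0]

```text
time_s: 9.95
ee_pos: [0.5514, -0.0596, 0.2406]
eef_rot: [3.141, -0.0, 0.383]
force: [-3.5, 1.6, 6.1]
grip_width: 0.0503
```

Contact came at the expected height, so I'll release and lift.

Emit:
arm_command:
  plan: [0.2,0,0,0,0,0,0,0,0,0,-0.5,0,0,0,0,-1,0,0,0,0,-1,0,0,0,0,-1,0,0,0,0,-1,0,0,0,0]

```text
time_s: 10.65
ee_pos: [0.5515, -0.0596, 0.24]
eef_rot: [3.142, -0.0, 0.383]
force: [0.1, 0.4, 0.7]
grip_width: 0.0865
```

Emit:
arm_command:
  plan: [-1,0,0,0.05,0,-1,0,0,0.15,0,-1,0,0,0.25,0,-1,0,0,0.35,0,-1,0,0,0.42,0,-1,0,0,0.42,0,-1,0,0,0.42,0]

```text
time_s: 11.35
ee_pos: [0.5513, -0.0596, 0.4079]
eef_rot: [3.141, -0.0, 0.383]
force: [-0.4, -0.5, 0.0]
grip_width: 0.0939
```

Run:
```python
from h import *
o=sensors.get_obs();e=o["ee_pos"];print(e,o["force"],o["grip_width"])
sx,sy=.5513,-.0597
im=vision.camera("wrist")
R=[(sx,sy,.0045,.096),(sx,sy,.025,.07),(sx,sy,.048,.034),(sx,sy,.065,.018)]
overlay(im,"wrist",R,"pics/w7.png")
im=vision.camera("scene"); cv2.imwrite("pics/s7.png",cv2.resize(im[120:300,200:400],None,fx=3,fy=3))
```

```text
[ 0.55130736 -0.05955706  0.40791083] [-0.36849617 -0.50788801  0.03735509] 0.09392872508462827
```

View pics/w7.png

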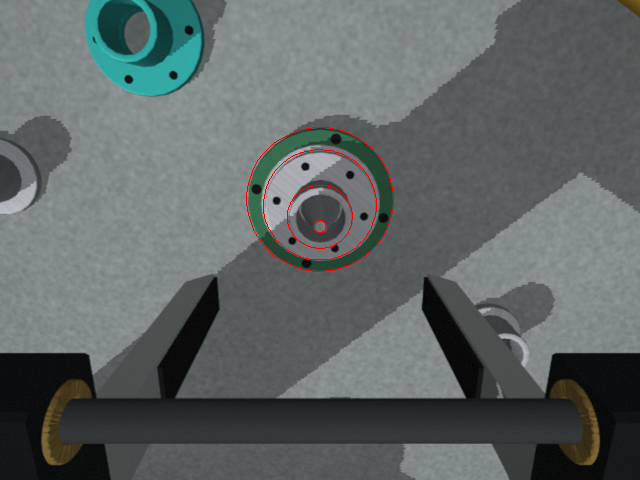

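View pics/s7.png

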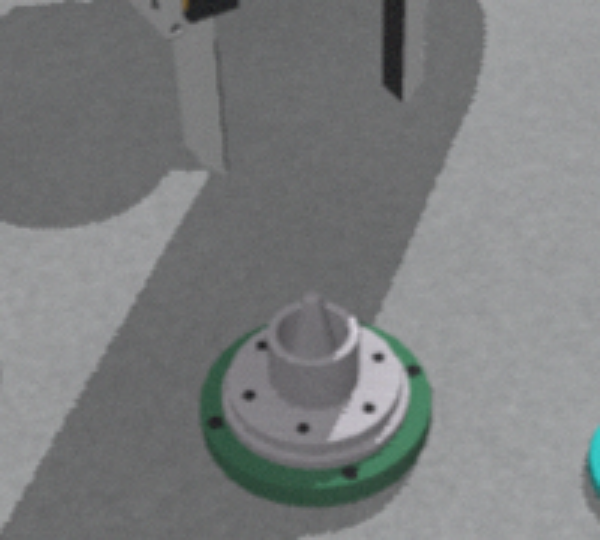

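The hub is seated, and the rings match in the wrist view at (215,320) and the flange sits flat in the scene view. Next is the cap.

Emit:
arm_command:
  plan: [-1,-0.218,0.694,0,0,-1,-0.218,0.694,0,0,-1,-0.218,0.694,0,0,-1,-0.218,0.694,0,0,-1,-0.218,0.694,0,0,-1,-0.218,0.694,0,0,-1,-0.218,0.694,0,0,-1,-0.218,0.694,0,0,-1,-0.218,0.694,0,0]

```text
time_s: 12.35
ee_pos: [0.4646, 0.2172, 0.4074]
eef_rot: [3.141, 0.001, 0.382]
force: [0.1, -0.6, 0.1]
grip_width: 0.0939
```

Run:
```python
from h import *
o=sensors.get_obs();e=o["ee_pos"];print(e,o["eef_rot"])
x,y=.464,.218
im=vision.camera("wrist")
overlay(im,"wrist",[(x,y,.035,.008),(x,y,.022,.048)],"pics/w8.png")
```

```text
[0.46459684 0.21721876 0.40737995] [3.14145990e+00 1.18935716e-03 3.81940244e-01]
```

View pics/w8.png

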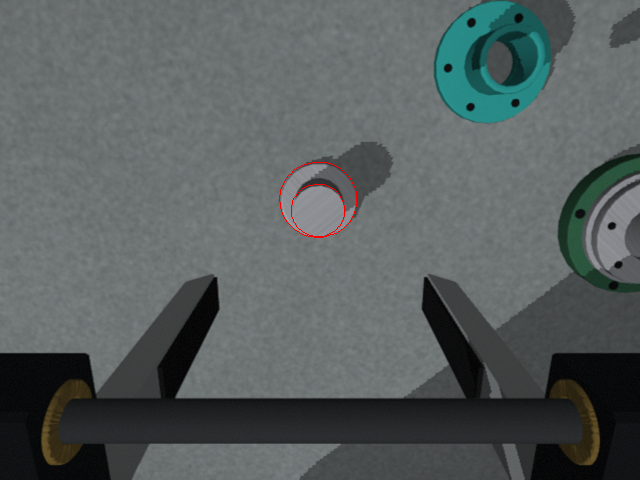

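The overlay fits the cap at (200,318), so I'll descend and grip.

Emit:
arm_command:
  plan: [-1,-0.0015,0.002,-0.1,0,-1,-0.0015,0.002,-0.2,0,-1,-0.0015,0.002,-0.3,0,-1,-0.0015,0.002,-0.38,0,-1,-0.0015,0.002,-0.44,0,-1,-0.0015,0.002,-0.475,0,-1,-0.0015,0.002,-0.475,0,-1,-0.0015,0.002,-0.475,0]
  newtons: 25

```text
time_s: 13.2
ee_pos: [0.4641, 0.2185, 0.2189]
eef_rot: [3.142, -0.001, 0.382]
force: [0.5, 1.0, 0.6]
grip_width: 0.0938
```

Emit:
arm_command:
  plan: [0.1,0,0,0,0,0.2,0,0,0,0,0.3,0,0,0,0,0.4,0,0,0,0,0.6,0,0,0,0,0.8,0,0,0,0,0.9,0,0,0,0,1,0,0,0,0,1,0,0,0,0,1,0,0,0,0]

```text
time_s: 14.2
ee_pos: [0.4636, 0.2188, 0.2181]
eef_rot: [-3.142, -0.0, 0.383]
force: [-0.9, 0.4, -0.2]
grip_width: 0.0437
```

Emit:
arm_command:
  plan: [1,0,0,0.03,0,1,0,0,0.1,0,1,0,0,0.2,0,1,0,0,0.3,0,1,0,0,0.38,0,1,0,0,0.38,0,1,0,0,0.38,0]
  newtons: 40

```text
time_s: 14.9
ee_pos: [0.4634, 0.2187, 0.3704]
eef_rot: [3.142, -0.001, 0.383]
force: [-0.2, 0.2, -2.2]
grip_width: 0.0437
```

Run:
```python
from h import *
o=sensors.get_obs();e=o["ee_pos"];print(e,o["eef_rot"],o["force"],o["grip_width"])
x,y=e[:2];zb=e[2]-.217
im=vision.camera("wrist")
overlay(im,"wrist",[(x,y,.035,zb+.008),(x,y,.022,zb+.048)],"pics/w9.png")
```

```text
[0.46335355 0.21870113 0.37036835] [ 3.14158808e+00 -7.22740150e-04  3.82797932e-01] [-0.20727317  0.21086023 -2.19074668] 0.04367893797613804
```

View pics/w9.png

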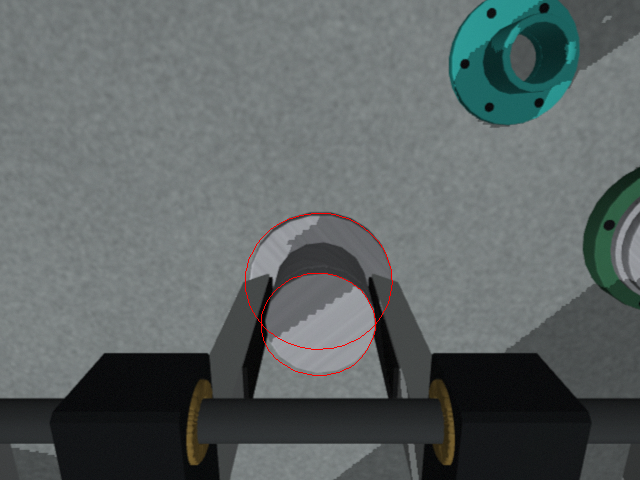

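The cap is held centred and matches its rings. Now I'll carry it over the stand.

Emit:
arm_command:
  plan: [1,0.03,-0.1,0,0,1,0.06,-0.2,0,0,1,0.09,-0.3,0,0,1,0.12,-0.4,0,0,1,0.16,-0.5,0,0,1,0.19,-0.6,0,0,1,0.21,-0.66,0,0,1,0.22,-0.696,0,0,1,0.22,-0.696,0,0,1,0.22,-0.696,0,0,1,0.22,-0.696,0,0]

```text
time_s: 16.05
ee_pos: [0.5514, -0.0584, 0.3698]
eef_rot: [-3.141, 0.0, 0.384]
force: [0.3, 0.3, -1.5]
grip_width: 0.0433
```

Run:
```python
from h import *
o=sensors.get_obs();e=o["ee_pos"];print(e,o["eef_rot"],o["force"],o["grip_width"])
x,y=e[:2];zb=e[2]-.218;sx,sy=.5513,-.0597
im=vision.camera("wrist")
overlay(im,"wrist",[(x,y,.035,zb+.008),(x,y,.022,zb+.048),(sx,sy,.048,.034),(sx,sy,.065,.018)],"pics/w10.png")
im=vision.camera("scene"); overlay(im,"scene",[(x,y,.035,zb),(x,y,.022,zb+.048),(sx,sy,.025,.07),(sx,sy,.0045,.096)],"pics/x.png");im=cv2.imread("pics/x.png");cv2.imwrite("pics/s10.png",cv2.resize(im[120:300,200:400],None,fx=3,fy=3))
```

```text
[ 0.55143669 -0.05840973  0.36982791] [-3.14113545e+00  3.65317918e-04  3.84054930e-01] [ 0.30900218  0.293863   -1.50816535] 0.04329665669181106
```

View pics/w10.png

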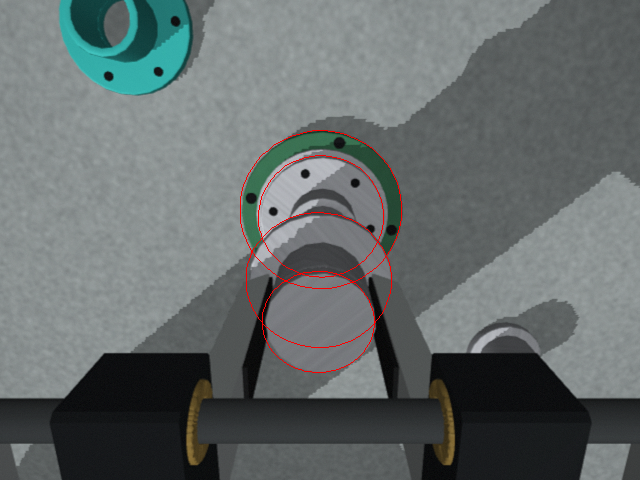

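View pics/s10.png

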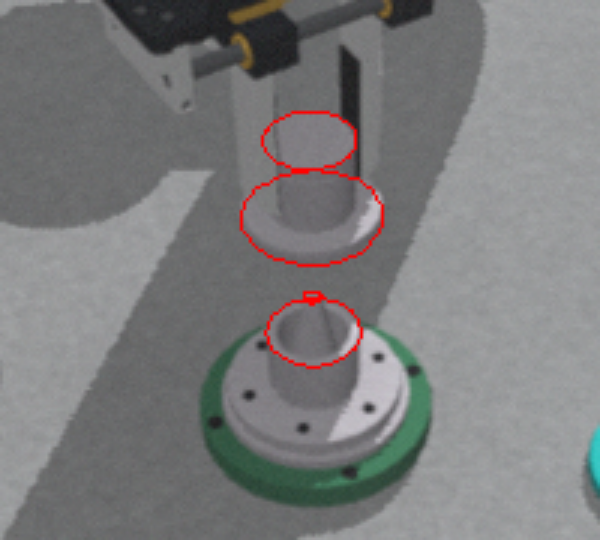

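The cap is aligned over the spigot in both views. I'll trim y by about −1 mm and lower.

Emit:
arm_command:
  plan: [1,0,-0.003,0,0,1,0,-0.003,-0.04,0,1,0,-0.003,-0.08,0,1,0,-0.003,-0.12,0,1,0,-0.003,-0.15,0,1,0,-0.003,-0.175,0,1,0,-0.003,-0.19,0,1,0,-0.003,-0.195,0,1,0,-0.003,-0.195,0,1,0,-0.003,-0.195,0]

```text
time_s: 17.15
ee_pos: [0.5517, -0.0608, 0.2926]
eef_rot: [3.141, -0.001, 0.383]
force: [0.4, 0.0, -2.5]
grip_width: 0.0431
```

Emit:
arm_command:
  plan: [1,-0.001,0.0025,0,0,1,-0.001,0.0025,-0.003,0,1,-0.001,0.0025,-0.006,0,1,-0.001,0.0025,-0.008,0,1,-0.001,0.0025,-0.009,0,1,-0.001,0.0025,-0.01,0,1,-0.001,0.0025,-0.01,0,1,-0.001,0.0025,-0.01,0]

```text
time_s: 17.95
ee_pos: [0.5512, -0.0598, 0.2881]
eef_rot: [3.142, -0.0, 0.383]
force: [0.3, 0.0, -1.6]
grip_width: 0.0435
```

Emit:
arm_command:
  plan: [1,0,0,-0.0012,0,1,0,0,-0.0025,0,1,0,0,-0.0025,0,1,0,0,-0.0025,0]

```text
time_s: 18.35
ee_pos: [0.5512, -0.0598, 0.288]
eef_rot: [3.141, -0.0, 0.383]
force: [-4.9, 0.8, 9.2]
grip_width: 0.0436
```

Emit:
arm_command:
  plan: [0.3,0,0,0,0,0,0,0,0,0,-0.5,0,0,0,0,-1,0,0,0,0,-1,0,0,0,0,-1,0,0,0,0,-1,0,0,0,0]

```text
time_s: 19.05
ee_pos: [0.5512, -0.0598, 0.287]
eef_rot: [-3.142, 0.0, 0.383]
force: [-0.1, -1.0, 0.4]
grip_width: 0.0838
```

Emit:
arm_command:
  plan: [-1,0,0,0.04,0,-1,0,0,0.12,0,-1,0,0,0.22,0,-1,0,0,0.32,0,-1,0,0,0.32,0,-1,0,0,0.32,0]

```text
time_s: 19.65
ee_pos: [0.5511, -0.0598, 0.4154]
eef_rot: [3.141, -0.001, 0.383]
force: [0.1, -0.6, -0.2]
grip_width: 0.0938
```

Run:
```python
from h import *
o=sensors.get_obs();e=o["ee_pos"];print(e,o["force"],o["grip_width"])
sx,sy=.5513,-.0597
im=vision.camera("wrist")
overlay(im,"wrist",[(sx,sy,.022,.118),(sx,sy,.035,.078),(sx,sy,.048,.034),(sx,sy,.065,.018)],"pics/w11.png")
im=vision.camera("scene"); cv2.imwrite("pics/sc11.png",im)
a=im[150:300,220:390].copy()
overlay(im,"scene",[(sx,sy,.022,.118),(sx,sy,.035,.078),(sx,sy,.048,.034)],"pics/x.png");b=cv2.imread("pics/x.png")[150:300,220:390]
cv2.imwrite("pics/s11.png",cv2.resize(np.hstack([a,b]),None,fx=2.3,fy=2.3))
```

```text
[ 0.55109749 -0.0597689   0.41542264] [ 0.13309135 -0.60770158 -0.17467325] 0.09375951106858213
```

View pics/w11.png

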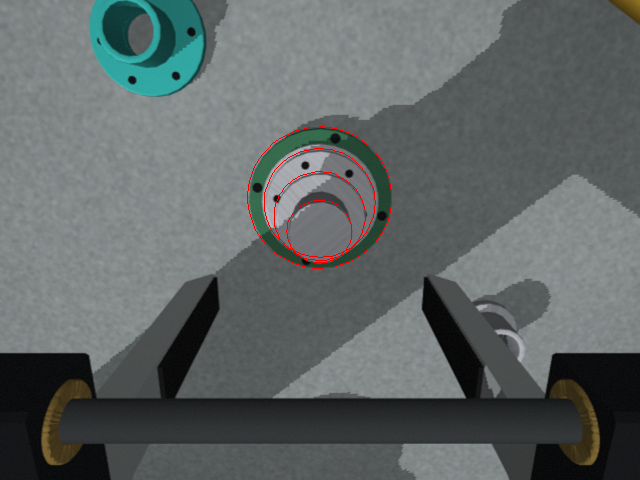

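View pics/s11.png

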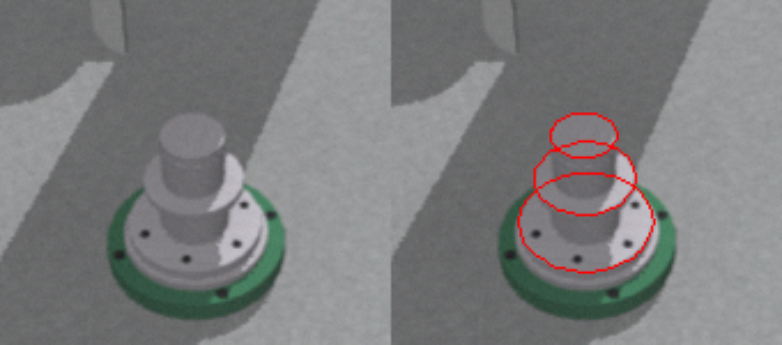

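View pics/sc11.png

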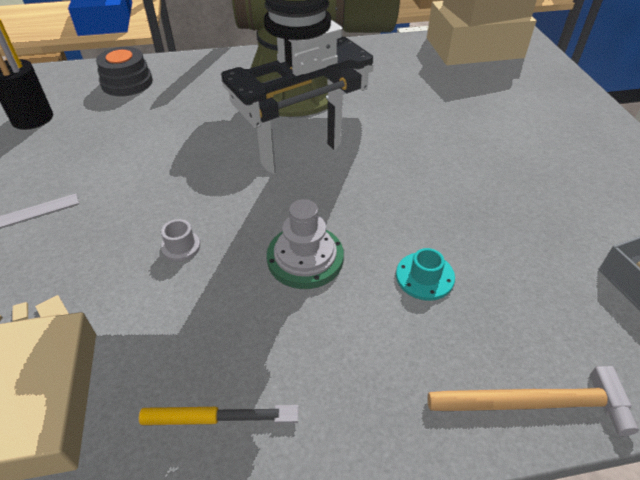

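The hub and cap are stacked flush on the stand at (245,305) in the scene view, and the rings for the seated poses match. The spare at (240,180) and the turquoise part at (275,425) haven't moved.

Run:
```python
from station import job
print(job.hand_in())
```

```text
the job is handed in; nothing more can be done
None
```

The wide-flanged hub is on the stand with its flange on the seat, and the clamp cap is over the spigot on top of it. I handed the job in at about 20 s of the 64 s allowed.

- **Placing:** I lowered both parts in small steps until they touched, then released them. The last force readings before release were about 6 N for the hub and 9 N for the cap. Both touched within about 0.5 mm of the height I expected.
- **Last checks:** In the wrist and scene views the seated hub and cap match the outlines predicted for flush seating, to within about 1–2 px. The spare and the turquoise look-alike stand where they were, and the gripper was open and well clear of everything.
- **Disagreements:** While I carried the hub, its outline sat 3–5 px off the prediction. A close-up over the spigot showed it only 0.7 mm off centre, and I corrected that before lowering. For the stand, a rough ellipse fit in the scene view came out about 10 mm off in x. I did not use it, because the other estimates and the fit itself agreed with the stand position I used. No check failed.

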